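# Seat the belt grinder's idler roller in its carrier

### The arm

A 7-joint arm with a two-finger parallel gripper is mounted at the origin on the work surface. World frame = base frame: x ahead of the robot, y to its left, z up, the work surface at z = 0. Lengths are in m, angles in rad, forces in N, time in s.
With the tool pointing down it reaches from about 0.425 to 0.95 m from the base axis. Payload 4.7 kg.
Tool frame: the origin (TCP) lies between the finger pads; the fingertips stand 25 mm ahead of it and the grasp point (between the pads) lies 6 mm ahead of it; z points along the fingers, y is the line along which they close (so a half turn about z gives the same grasp; the last joint's range is limited). The gripper opens to 85 mm and grips with 20 to 120 N. Pads are 22 mm wide; open, the fingers measure 114 mm over their backs; the gripper's body (76 mm by 85 mm) begins 54 mm behind the grasp point. The pads swing forward as they close: fully open they stand 13 mm farther back than shut.
Start: joints at [-1.233, 0.469, -0.049, 1.532, 0.024, 1.141, -0.082], TCP at [0.242, 0.63, 0.256] pointing down, gripper open.
Joint ranges: [-2.59, 2.59], [-0.33, 1.99], [-1.39, 1.29], [0.1, 2.45], [-1.04, 4.18], [0.21, 1.99], [-2.66, 2.66]. Speed limits (rad/s): [2.57, 2.57, 3.14, 3.14, 3.14, 3.14, 3.14].

### API

Orientations are given as a 3x3 rotation matrix whose columns are the frame's x, y, z axes.
In Python, from rig import * gives the robot as it stands. Calls block until the motion is done:
- movep(position, orientation): joint-space move of the TCP to a pose.
- move_l(position, attitude=None, feed=0.15, until_force=None): straight line of the TCP; attitude=None keeps the orientation; feed is the mean speed in m/s. With until_force (N) it stops when the force on the tool has changed by that much, and returns True; else False.
- move_joints(angles): joint-space move.
- command_gripper(opening, newtons=None): finger opening in m; newtons is the grip in N (None keeps the last); returns when the fingers have stopped.
- sleep(seconds).
- inverse_kinematics(position, orientation): joint angles nearest the present ones, or None.
- sense(): the state.
- camera(name): name is "scene" or "top" or "wrist"; returns (picture, depth): 420x560x3 uint8, red, green, blue; 420x560 float32, m along the optical axis (not along the pixel's ray), 0 where there is no reading.
- camera_params(name): a dict with "K" (3x3 intrinsics, pixels), "dist" ([k1, k2, p1, p2, k3] as OpenCV has them; the pictures are not rectified), "position" and "rotation" of the camera in the world; the wrist camera has in their place "tool_from_camera" (4x4, takes a point from camera to tool coordinates, whose origin is the TCP and whose axes are the flange's). Camera axes: x right, y down, z forward; pixel columns grow to the right and rows downward; lengths in m; the calibration is good to about 2 mm. A picture is of the moment at which its call begins: read the wrist's pose just before it. camera_params takes no time and is no camera call.
A pose or a line that the arm cannot do raises Unreachable and nothing moves.
- finish_job(): hands the job in; it is judged then, once.
The state is a dict: "time_s": time; "joint_pos": joint angles; "qd": joint speeds; "joint_efforts": joint torques, N m; "position": TCP position; "tcp_rot": TCP orientation; "wrist_force": force on the tool from outside, world axes, zero at the start; "ft_torque": the same for the moment, N m; "finger_gap": finger opening in m; "gripper_force": force on a finger pad.
Only numpy, scipy, OpenCV 4.12 (cv2) and the standard library are available. Lean on these libraries where they do the work, as an engineer would, in place of code of your own. Each camera call takes 0.05 s, during which the arm holds its last target. There are 200 camera calls.

### The job

Take the orange roller out of its rack and fit it in the blue roller carrier: lower its axle level into both open slots, feeling for them, and press it straight down, firmly but gently and without dropping or forcing it, until both axle ends have snapped past the spring catches and rest on the bottom of their slots. Then let go and back away; leave the black roller, the wrench and the steel ring where they are.

Things in the scene. Friction and masses are not known exactly. Their poses are not given: they have to be found in the camera images.
- roller_mid (a point): Centre of the loose orange idler roller, 0.32 to 0.6 kg; y runs along its axle. Drum 50 mm diameter, 60 mm long; on each drum end a collar 24 mm diameter, 12 mm long; steel axle 12 mm diameter, 140 mm overall, round ends. Both ends alike. Grip the drum across its diameter. It starts level in rack A and lifts straight up.
- rack_a: Aluminium rack A that holds the orange roller, fixed to the table: base 70 x 150 x 12 mm, origin under its middle, y along the axle. Two uprights with plastic V notches, 8 mm thick, 56 mm either side of the middle, hold the axle's centre 68 mm above the table; the notches' tips are 73 mm up. The racks may change places.
- roller_old_mid (a point): Centre of the other roller, same shape and size but black, in its own like rack 150 mm or more away. It must stay there.
- carrier: The roller carrier, fixed to the table: origin at table height under the middle of its 130 x 170 x 14 mm dark steel base, z up, y along the axle's seat, x across it. On the base is a blue head with two upright cheeks, each 12 mm thick in y and 60 mm wide in x, their middles 56 mm either side of the middle; a cross bar joins them, its top 61 mm below their top edges.
- slots_nominal (a point): Point on the carrier's middle, 128 mm above the table, midway between the two slot mouths for the middle adjustment; axes as the carrier's. The head is clamped at an adjustment that is NOT measured here: the cheeks' top edges lie 18 mm lower to 18 mm higher (both alike), the slots 7 mm to -x to 7 mm to +x of it. It does not move in use. Feel for (or see) the slots.
- catch_left (a joint): Steel ball catch, 8 mm diameter, in the +x wall of the slot at the carrier's +y side; metres pushed back: 0 out (sticks 4 mm into the slot), spring force 4 N plus 1.5 N per mm. Its centre is 23 mm below the top edge. The axle comes to rest on it when its centre is about 17 mm below the top edge, and needs a push to pass; then the ball springs over the axle and holds it down.
- catch_right (a joint): The same catch at the carrier's -y side. The roller's weight does not push the two aside: it takes some 5 to 12 N more, straight down and level. Slots and catches are smooth polished steel and stiff: go slowly (10 mm/s) in contact. All contact forces between roller and carrier together must stay under 45 N, of which the catches' own squeeze is up to 25 N: so push with less than some 18 N.
- pin_left (a joint): Sprung brass pin in the bottom of the slot at the carrier's +y side, metres pressed down: 0 free (5 mm proud of the slot's bottom), about 0.005 when that axle end is on the bottom. 2.5 N presses it.
- pin_right (a joint): The same in the slot at the carrier's -y side. Both slots: mouth 30 mm wide at the top edge, narrowing by straight flanks to 14 mm at 10 mm depth, then straight down to a flat bottom 34 mm below the top edge (a seated axle's centre is 28 mm below it).
- wrench_grip (a point): Handle of a steel wrench lying on the table; leave it.
- flange_mid (a point): Centre of a loose steel ring, 64 mm in diameter, 12 mm high; leave it.
Mind the look-alikes: they are no part of the job. Of the things that look like the part that bears roller_mid, the middle-sized one is meant.

How it is judged:
By the outcome, as a careful person would: the job done as asked, in the order asked, and still so for the second after the job is handed in, with the robot touching nothing.
It also fails if it takes over 61 s, if anything falls off the work surface, if the arm or the gripper's body presses on something with over 40 N, if the wrist force passes 120 N, or if a joint passes its speed limit or range.

## Working session

There is one attempt and no reset: what is moved stays moved. The work goes in short steps, each a Python script; the robot and the scene stay as the last script left them, time stands still between calls to the robot, and variables do not carry over. Pictures are saved under pics/ and viewed, at most 10 in all, crops included, and the job is handed in when it is done.

```bash
ls; mkdir -p pics; python3 - <<'E'
from rig import *
import cv2,numpy as np
s=sense();print(s['time_s'],s['position'],s['tcp_rot'],s['finger_gap'],s['wrist_force'])
for n in("scene","top"):
    p,d=camera(n);cv2.imwrite(f"pics/{n}0.png",p[:,:,::-1]);np.save(f"pics/{n}0.npy",d)
    c=camera_params(n);print(n,c)
print(camera_params("wrist"))
E
```

```text
pics
0.0 [0.24182906 0.62960587 0.25522911] [[-9.33513422e-01  3.58541859e-01 -6.52684788e-04]
 [ 3.58542447e-01  9.33511518e-01 -1.88657491e-03]
 [-6.71273094e-05 -1.99515821e-03 -9.99998007e-01]] 0.08560489441913299 [ 1.01730061 -0.25960222  0.2259218 ]
scene {'K': array([[458.19632189,   0.        , 274.3626069 ],
       [  0.        , 458.19632189, 213.65310532],
       [  0.        ,   0.        ,   1.        ]]), 'dist': array([-0.01243023,  0.        ,  0.        ,  0.        ,  0.        ]), 'position': array([0.91397939, 0.56477085, 1.03999354]), 'rotation': array([[-0.75684242,  0.53573989, -0.37439593],
       [ 0.65358829,  0.61733652, -0.43785611],
       [-0.00344871, -0.57608887, -0.81737979]])}
top {'K': array([[380.49082835,   0.        , 276.02309243],
       [  0.        , 380.49082835, 216.48539688],
       [  0.        ,   0.        ,   1.        ]]), 'dist': array([-0.05733362,  0.        ,  0.        ,  0.        ,  0.        ]), 'position': array([0.45369618, 0.07658186, 0.92614992]), 'rotation': array([[ 0.01630697, -0.99957425,  0.02419523],
       [-0.99929728, -0.01547611,  0.03413857],
       [-0.03374959, -0.02473492, -0.99912419]])}
{'K': array([[306.390206  ,   0.        , 280.15565918],
       [  0.        , 306.390206  , 209.4002324 ],
       [  0.        ,   0.        ,   1.        ]]), 'dist': array([0.01089401, 0.        , 0.        , 0.        , 0.        ]), 'tool_from_camera': array([[ 3.40183078e-04, -9.56882788e-01, -2.90474119e-01,
         7.46408999e-02],
       [ 9.99999641e-01,  1.00164744e-04,  8.41166287e-04,
         6.53635874e-04],
       [-7.75802276e-04, -2.90474301e-01,  9.56882479e-01,
        -1.17035251e-01],
       [ 0.00000000e+00,  0.00000000e+00,  0.00000000e+00,
         1.00000000e+00]])}
```

View pics/top0.png

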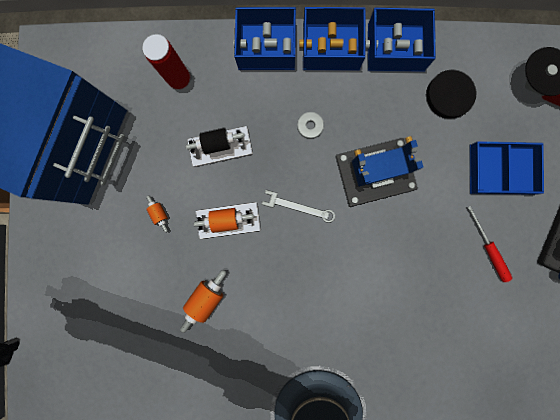

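View pics/scene0.png

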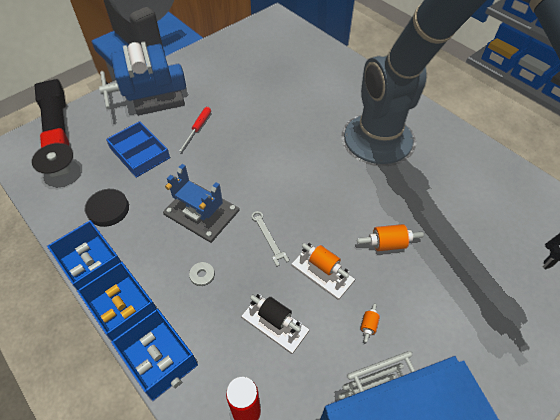

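```bash
cat > h.py <<'E'
import cv2,numpy as np
from rig import *
def ray(c,uv,pose=None):
    """origin, directions of pixel rays in the world"""
    uv=np.float64(uv).reshape(-1,1,2)
    n=cv2.undistortPoints(uv,c['K'],c['dist'])[:,0]
    d=np.c_[n,np.ones(len(n))]
    R,p=pose if pose else (c['rotation'],c['position'])
    return p,d@R.T
def wpose(s,c):
    T=c['tool_from_camera'];R=s['tcp_rot']
    return R@T[:3,:3],s['position']+R@T[:3,3]
def onplane(o,d,z): return o+d*((z-o[2])/d[:,2])[:,None]
def tri(rays):
    A=np.zeros((3,3));b=np.zeros(3)
    for o,d in rays:
        d=d/np.linalg.norm(d);M=np.eye(3)-np.outer(d,d);A+=M;b+=M@o
    x=np.linalg.solve(A,b)
    return x,[np.linalg.norm((np.eye(3)-np.outer(d,d)/(d@d))@(x-o)) for o,d in rays]
def blobs(img,lo,hi,amin=60):
    m=cv2.inRange(cv2.cvtColor(img,cv2.COLOR_RGB2HSV),lo,hi)
    cs,_=cv2.findContours(m,cv2.RETR_EXTERNAL,cv2.CHAIN_APPROX_NONE)
    return sorted([c for c in cs if cv2.contourArea(c)>amin],key=cv2.contourArea,reverse=True)
ORANGE=((6,150,90),(18,255,255))
BLUE=((100,120,50),(125,255,255))
E
python3 - <<'E'
from h import *
P={}
for n,roi in(("top",(140,200,270,320)),("scene",(290,220,420,350))):
    img=cv2.imread(f"pics/{n}0.png")[:,:,::-1].copy()
    for c in blobs(img,*ORANGE,amin=80):
        r=cv2.minAreaRect(c)
        if roi[0]<r[0][0]<roi[2] and roi[1]<r[0][1]<roi[3]: print(n,r)
        P.setdefault(n,[]).append((r,c))
ct,cs=camera_params("top"),camera_params("scene")
pick=lambda n,x,y:min(P[n],key=lambda q:np.hypot(q[0][0][0]-x,q[0][0][1]-y))
for nm,a,b in(("mid",(223,220),(325,260)),("small",(157,213),(370,320)),("big",(205,297),(392,237))):
    o1,d1=ray(ct,pick("top",*a)[0][0]);o2,d2=ray(cs,pick("scene",*b)[0][0])
    print(nm,tri([(o1,d1[0]),(o2,d2[0])]))
    box=cv2.boxPoints(pick("top",*a)[0]);w=onplane(*ray(ct,box),.07 if nm=="mid" else .03);
    print(np.linalg.norm(w[1]-w[0]),np.linalg.norm(w[2]-w[1]),np.degrees(np.arctan2(*(w[1]-w[0])[[1,0]])))
t=cv2.imread("pics/top0.png");a=cv2.resize(t[190:250,185:270],None,fx=4.5,fy=4.5,interpolation=2);b=cv2.resize(t[125:215,325:430],None,fx=3.7,fy=3.7,interpolation=2)
h=max(a.shape[0],b.shape[0]);im=np.zeros((h,a.shape[1]+b.shape[1],3),np.uint8);im[:a.shape[0],:a.shape[1]]=a;im[:b.shape[0],a.shape[1]:]=b
cv2.imwrite("pics/crop.png",im);print(im.shape)
d=np.load("pics/top0.npy");print(np.round(d[140:205:6,335:425:8],3))
E
```

```text
top ((201.0811004638672, 302.9864807128906), (26.155719757080078, 34.525550842285156), 35.53767776489258)
top ((222.10479736328125, 219.78602600097656), (21.146194458007812, 27.357887268066406), 82.40535736083984)
top ((156.0, 212.50001525878906), (17.8885440826416, 13.86362075805664), 63.43495178222656)
scene ((391.4208068847656, 237.2079620361328), (23.98040008544922, 33.03523635864258), 84.2894058227539)
scene ((323.8179931640625, 259.3740234375), (26.816110610961914, 20.048837661743164), 34.69515609741211)
scene ((369.76470947265625, 321.94122314453125), (15.037208557128906, 22.313274383544922), 14.03624439239502)
mid (array([0.46626566, 0.22686655, 0.06953578]), [np.float64(0.0016263724022981642), np.float64(0.001626372402298151)])
0.06246767479843222 0.04785813702092771 -81.62057671278475
small (array([0.48081743, 0.39863794, 0.02030843]), [np.float64(4.2298430031364746e-05), np.float64(4.229843003137138e-05)])
0.03377576715765233 0.04324023676494191 -63.06243824183057
big (array([0.26852811, 0.28077755, 0.02941815]), [np.float64(0.001559897718958659), np.float64(0.001559897718
[... 210 characters left out ...]
0.899 0.802 0.777 0.918]
 [0.923 0.923 0.909 0.796 0.909 0.883 0.841 0.84  0.84  0.807 0.795 0.917]
 [0.928 0.907 0.91  0.782 0.842 0.842 0.839 0.839 0.839 0.82  0.92  0.918]
 [0.923 0.907 0.91  0.789 0.839 0.841 0.838 0.837 0.84  0.828 0.785 0.916]
 [0.926 0.908 0.91  0.812 0.841 0.841 0.837 0.84  0.839 0.838 0.821 0.914]
 [0.925 0.909 0.909 0.819 0.778 0.837 0.838 0.838 0.906 0.903 0.915 0.918]
 [0.924 0.911 0.906 0.834 0.793 0.881 0.88  0.88  0.904 0.901 0.905 0.914]
 [0.925 0.924 0.908 0.91  0.908 0.907 0.904 0.904 0.903 0.904 0.902 0.917]
 [0.924 0.921 0.909 0.906 0.906 0.903 0.903 0.907 0.916 0.919 0.913 0.915]
 [0.924 0.919 0.904 0.907 0.903 0.919 0.918 0.    0.917 0.917 0.917 0.917]]
```

View pics/crop.png

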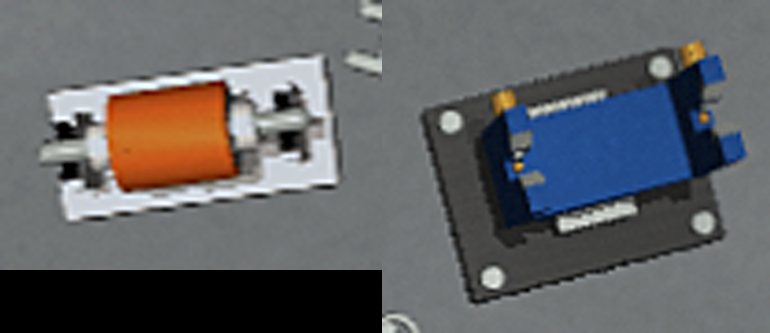

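The rollers in the top view are the small one (156,212), the middle one (222,220) in the white rack, and the large one (201,303). The middle-sized one in the rack fits the description, and the crop confirms it. The carrier is at about (377,170) with its catch knobs towards +x. I'll look at the carrier with the wrist camera first.

```bash
cat >> h.py <<'E'
def down(yaw,s=1):
    """tool down; tool y along s*(carrier/rack x turned by yaw), tool x along s*that y"""
    x=np.array([-np.sin(yaw),np.cos(yaw),0])*s; y=np.array([np.cos(yaw),np.sin(yaw),0])*s
    return np.c_[x,y,np.cross(x,y)]
E
python3 - <<'E'
from h import *
ct=camera_params("top")
c=np.array([(422,108),(668,48),(722,237),(472,302)],float)
px=np.c_[325+(c[:,0]-382)/3.7,125+c[:,1]/3.7]
w=onplane(*ray(ct,px),.014);m=w.mean(0)
L=[np.linalg.norm(w[i]-w[i-1]) for i in range(4)]
a=[np.degrees(np.arctan2(*(p-q)[[1,0]]))-90 for p,q in((w[0],w[1]),(w[3],w[2]))]
b=[np.degrees(np.arctan2(*(p-q)[[1,0]])) for p,q in((w[0],w[3]),(w[1],w[2]))]
print(m,L,a,b)
yaw=np.radians(np.mean(a+b))
for s in(1,-1):
    q=inverse_kinematics([m[0],m[1],.28],down(yaw,s));print(s,q)
    q=inverse_kinematics([.466,.227,.2],down(np.radians(8.4),s));print(s,q)
E
```

```text
[ 0.58649201 -0.1306016   0.014     ] [np.float64(0.1300985729591431), np.float64(0.16491950335045671), np.float64(0.1277538605967145), np.float64(0.16738568483725386)] [np.float64(14.635770713282312), np.float64(15.451408475086112)] [np.float64(14.969154275795571), np.float64(16.073862790784833)]
1 [-0.40753782  0.39031606  0.7495968   1.72115254 -0.28877005  1.14408373
  0.6922821 ]
1 [-0.80787832  0.27999769  0.32985903  1.98060442 -0.11465368  0.89857922
 -0.27180492]
-1 [-0.62100191  0.51901943  1.11713176  1.73083189 -0.49670115  1.21004174
 -2.247682  ]
-1 [-0.3031539   0.2917378  -0.27842884  1.95228415  0.10024353  0.91065213
  2.65621795]
```

```bash
python3 - <<'E'
from h import *
yaw=np.radians(15.2);R=down(yaw);c=camera_params("wrist")
m=np.array([.5865,-.1306])
ims=[];D={}
for i,k in enumerate((.015,-.06)):
    p=m+k*R[:2,0]
    movep([*p,.27],R) if i==0 else move_l([*p,.27],feed=.15)
    s=sense();im,d=camera("wrist");cv2.imwrite(f"pics/w{i}.png",im[:,:,::-1]);np.savez(f"pics/w{i}.npz",im=im,d=d,R=s['tcp_rot'],p=s['position'])
    print(s['time_s'],s['position'])
    o,Rw=None,wpose(s,c)
    # project the carrier's approximate middle
    P=(np.array([*m,.13])-Rw[1])@Rw[0];u=(c['K']@(P/P[2]))[:2];print(u)
    ims.append(im[:,:,::-1])
    D[i]=u
cr=[]
for i in(0,1):
    x0=int(np.clip(D[i][0]-100,0,360));y0=int(np.clip(D[i][1]-130,0,160));print(i,x0,y0)
    cr.append(cv2.resize(ims[i][y0:y0+260,x0:x0+200],None,fx=2,fy=2.3*1/1.15,interpolation=cv2.INTER_CUBIC))
cv2.imwrite("pics/wc.png",np.hstack(cr));print(np.hstack(cr).shape)
E
```

```text
2.9833 [ 0.58288373 -0.11491514  0.26981092]
[278.44249988 223.20751654]
3.6833 [ 0.60220612 -0.18767372  0.2696821 ]
[278.96851963 136.36038279]
0 178 93
1 178 6
(520, 800, 3)
```

View pics/wc.png

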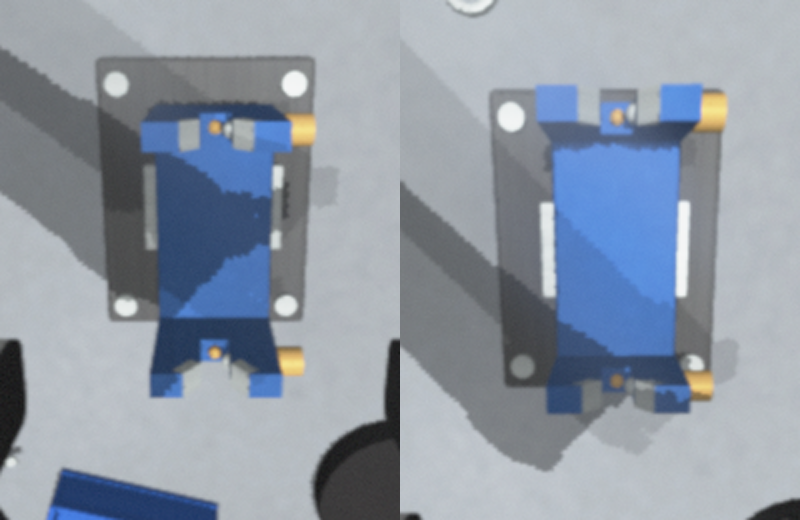

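The crop shows both cheeks with open slots, and the pins (orange dots) inside them. In the left half the +y cheek's top runs from (142,122) to (291,152) and the -y cheek's from (151,374) to (282,397). In the right half they run from (537,86) to (702,121) and from (548,386) to (690,412). I'll triangulate these corners.

```bash
python3 - <<'E'
from h import *
c=camera_params("wrist")
W=[np.load(f"pics/w{i}.npz") for i in(0,1)]
pose=[wpose(dict(tcp_rot=w['R'],position=w['p']),c) for w in W]
off=[(178,93),(-22,6)]
pts={'+yL':((142,136),(537,104)),'+yR':((291,137),(702,104)),'-yL':((151,385),(548,399)),'-yR':((282,385),(690,399)),
'+ymL':((180,136),(577,104)),'+ymR':((255,137),(661,104)),'-ymL':((183,385),(580,399)),'-ymR':((249,385),(656,399)),
'b1':((98,58),(491,90)),'b2':((315,58),(723,90)),'b3':((302,320),(714,386)),'b4':((109,320),(504,386))}
X={}
for k,v in pts.items():
    r=[]
    for i in(0,1):
        uv=[(v[i][0]/2+(178 if i==0 else -22)),v[i][1]/2+off[i][1]]
        o,d=ray(c,uv,pose[i]);r.append((o,d[0]))
    X[k],e=tri(r);print(k,X[k].round(4),np.round(e[0]*1e3,2))
for g in(('+yL','+yR','-yL','-yR'),('+ymL','+ymR','-ymL','-ymR')):
    G=np.array([X[k] for k in g]);mp=(G[0]+G[1])/2;mm=(G[2]+G[3])/2;v=mp-mm
    print(G.mean(0).round(4),np.linalg.norm(v),'yaw',np.degrees(np.arctan2(v[1],v[0]))-90, np.linalg.norm(G[0]-G[1]),np.linalg.norm(G[2]-G[3]))
B=np.array([X[k] for k in('b1','b2','b3','b4')]);v=B[0]+B[1]-B[2]-B[3];print(B.mean(0),'yaw',np.degrees(np.arctan2(v[1],v[0]))-90)
v=B[1]+B[2]-B[0]-B[3];print(np.degrees(np.arctan2(v[1],v[0])))
# roller mid and rack: yaw from top view edges of the drum
E
```

```text
+yL [ 0.5479 -0.0823  0.1393] 0.02
+yR [ 0.6059 -0.0667  0.1404] 0.19
-yL [ 0.5785 -0.1897  0.1418] 0.0
-yR [ 0.6355 -0.1742  0.1416] 0.02
+ymL [ 0.5623 -0.0783  0.1393] 0.34
+ymR [ 0.5917 -0.0705  0.1405] 0.06
-ymL [ 0.5918 -0.186   0.1419] 0.56
-ymR [ 0.6215 -0.178   0.1418] 0.35
b1 [ 0.5044 -0.065   0.0124] 0.21
b2 [ 0.6276 -0.0312  0.0116] 0.04
b3 [ 0.6742 -0.1935  0.011 ] 1.7
b4 [ 0.5476 -0.2285  0.0099] 0.25
[ 0.5919 -0.1282  0.1408] 0.11164248254868325 yaw 15.629255591736225 0.06008199568699273 0.0591153751708911
[ 0.5918 -0.1282  0.1409] 0.11159663972695054 yaw 15.387374738007395 0.03042006481693359 0.030694497349758192
[ 0.58847176 -0.12954339  0.01121596] yaw 15.407547632362196
15.38274752380841
```

```bash
python3 - <<'E'
from h import *
R=down(np.radians(8.4));c=camera_params("wrist")
m=np.array([.4663,.2269])
C=[]
for i,k in enumerate((-.03,.03)):
    p=m+k*R[:2,0]
    movep([*p,.21],R) if i==0 else move_l([*p,.21],feed=.15)
    s=sense();im,d=camera("wrist");cv2.imwrite(f"pics/r{i}.png",im[:,:,::-1])
    pose=wpose(s,c)
    bl=blobs(im,*ORANGE,amin=500)
    uv=[cv2.minAreaRect(b) for b in bl];print(s['time_s'],[(np.round(r[0]),np.round(r[1])) for r in uv])
    b=min(bl,key=lambda b:np.hypot(*(np.array(cv2.minAreaRect(b)[0])-(280,210+(-1 if k<0 else 1)*0))))
    # line of the drum's middle: centres of the row extents
    q=b[:,0];rows=np.unique(q[:,1]);rows=rows[(rows>rows.min()+6)&(rows<rows.max()-6)]
    L=np.array([(q[q[:,1]==r,0].min(),r) for r in rows],float);H=np.array([(q[q[:,1]==r,0].max(),r) for r in rows],float)
    mid=(L+H)/2;w=onplane(*ray(c,mid,pose),.075)
    f=np.polyfit(w[:,1],w[:,0],1);print('yaw',-np.degrees(np.arctan(f[0])),'x at y=.2269',np.polyval(f,.2269))
    o,dd=ray(c,[q.mean(0)*0+[mid[0,0],q[:,1].min()],[mid[-1,0],q[:,1].max()]],pose)
    print('ends z=.093',onplane(o,dd,.093).round(4).tolist())
    C.append((o,dd))
for j in(0,1): print('tri ends',tri([(C[0][0],C[0][1][j]),(C[1][0],C[1][1][j])]))
E
```

```text
5.2583 [(array([61., 66.]), array([137.,  72.])), (array([278., 172.]), array([74., 54.]))]
yaw -11.340667286633145 x at y=.2269 0.47006413768335853
ends z=.093 [[0.474, 0.2591, 0.093], [0.4693, 0.2003, 0.093]]
5.8583 [(array([ 77., 137.]), array([115.,  69.])), (array([278., 239.]), array([73., 51.])), (array([324.,  38.]), array([42., 51.]))]
yaw 18.294911295240325 x at y=.2269 0.4628761880627166
ends z=.093 [[0.4442, 0.2624, 0.093], [0.4687, 0.2015, 0.093]]
tri ends (array([0.45860395, 0.26545265, 0.12199453]), [np.float64(0.014515017146620231), np.float64(0.014515017146620396)])
tri ends (array([0.46929004, 0.19865584, 0.0877116 ]), [np.float64(0.00020789809309506915), np.float64(0.00020789809309520316)])
```

View pics/r0.png

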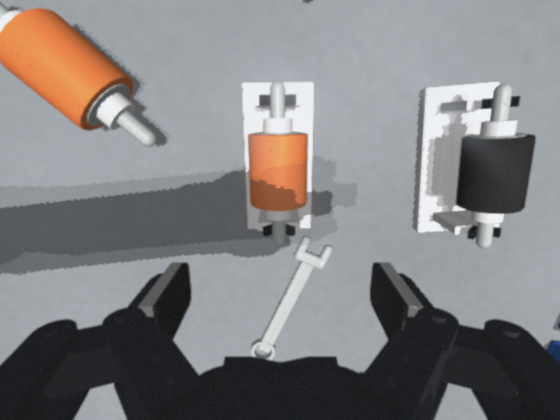

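The wrist view shows the rack roller at (278,172), with its axis upright in the picture, so the yaw of about 8.4° is right (the row-fit was faulty). The wrench at (315,250) is clear of the fingers. Next I'll triangulate the drum centres, grasp and lift.

```bash
python3 - <<'E'
from h import *
yaw=np.radians(8.4);R=down(yaw);c=camera_params("wrist");m=np.array([.4663,.2269])
rr=[]
for i,k in enumerate((-.03,.03)):
    im=cv2.imread(f"pics/r{i}.png")[:,:,::-1].copy()
    r=min((cv2.minAreaRect(b) for b in blobs(im,*ORANGE,amin=500)),key=lambda r:abs(r[0][0]-280));print(r)
    p=np.array([*(m+k*R[:2,0]),.21]);o,d=ray(c,r[0],wpose(dict(tcp_rot=R,position=p),c));rr.append((o,d[0]))
X,e=tri(rr);print('mid',X,e)
if np.linalg.norm(X[:2]-m)>.008: raise SystemExit
x=X.copy();x[2]=.068+.006
# along the axle take the mean with the first estimate
f0=sense()['wrist_force']
move_l([x[0],x[1],.12],feed=.12)
print('touch',move_l(x,feed=.08,until_force=8))
command_gripper(.04,60);s=sense();print(s['time_s'],s['position'],s['finger_gap'],s['gripper_force'],s['wrist_force']-f0)
move_l([x[0],x[1],.10],feed=.06);move_l([x[0],x[1],.26],feed=.2);sleep(.3)
s=sense();print(s['time_s'],s['finger_gap'],s['wrist_force']-f0,s['ft_torque'])
im,d=camera("scene");cv2.imwrite("pics/lift.png",im[:,:,::-1])
im,d=camera("wrist");cv2.imwrite("pics/liftw.png",im[:,:,::-1])
a=cv2.imread("pics/lift.png");b=cv2.imread("pics/liftw.png")
cv2.imwrite("pics/l.png",np.hstack([cv2.resize(a,(400,300)),cv2.resize(b,(400,300))]))
E
```

```text
((278.0, 172.0), (74.0, 54.0), 90.0)
((278.45343017578125, 238.74246215820312), (73.17205047607422, 50.965057373046875), 87.87889862060547)
mid [0.46447519 0.22722914 0.07287165] [np.float64(0.00015142345637133588), np.float64(0.00015142345637132965)]
touch False
8.0 [0.46515851 0.22748744 0.07466669] 0.04818186776401998 61.311728954315186 [-0.44628982  1.95949413  5.69676025]
9.8333 0.0482417984143833 [ 0.70330888  2.50698338 -4.13019334] [ 0.05563943  0.00958797 -0.04597352]
```

View pics/l.png

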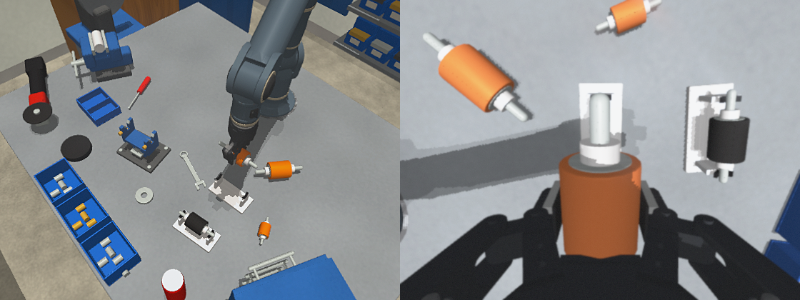

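Lifted and level: the scene half shows the rack empty, and the wrist half shows the roller in the pads. On to the carrier, to feel for the slots.

```bash
cat >> h.py <<'E'
YAW=np.radians(15.45);RC=down(YAW);M=np.array([[np.cos(YAW),-np.sin(YAW),0],[np.sin(YAW),np.cos(YAW),0],[0,0,1]])  # carrier axes as columns
def rd(n=4):
    f=[];t=[]
    for _ in range(n): s=sense();f.append(s['wrist_force']);t.append(s['ft_torque']);sleep(.02)
    return np.mean(f,0)@M,np.mean(t,0)@M,s
def pr(tag,b):
    f,t,s=rd();print(tag,round(s['time_s'],1),'pos',((s['position']-[.5919,-.1282,0])@M*1e3).round(1),'F',(f-b[0]).round(1),'T',(t-b[1]).round(2),'gap',round(s['finger_gap']*1e3,1));return f-b[0],t-b[1],s
E
python3 - <<'E'
from h import *
movep([.5919,-.1282,.24],RC);move_l([.5919,-.1282,.170],feed=.08);sleep(.4)
f,t,s=rd(10);np.save("base.npy",[f,t]);b=(f,t);print(f,t);pr('hover',b)
im,d=camera("wrist");cv2.imwrite("pics/hov.png",im[60:,100:460,::-1])
r=move_l([.5919,-.1282,.134],feed=.012,until_force=4);print(r);pr('after',b)
E
```

```text
[ 0.08570938 -0.26214125 -4.71853886] [0.01317382 0.00285879 0.00521925]
hover 13.0 pos [  0.   0. 170.] F [-0.2  0.3  0.3] T [ 0.   -0.02 -0.02] gap 48.6
False
after 16.2 pos [ -0.  -0. 134.] F [-0.2  0.2  0.1] T [-0.02  0.    0.01] gap 48.4
```

View pics/hov.png

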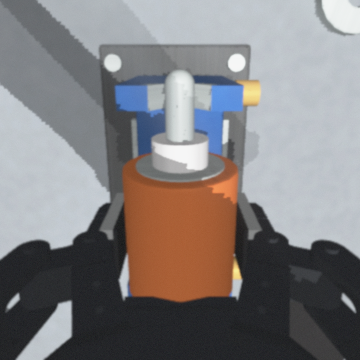

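The hover view shows the axle end at (180,90) over the middle of the mouth (148–212). There has been no contact yet, so keep feeling down.

```bash
python3 - <<'E'
from h import *
b=np.load("base.npy")
r=move_l([.5919,-.1282,.122],feed=.01,until_force=3);print(r);pr('after',b)
E
```

```text
True
after 16.7 pos [ -1.3   0.4 132. ] F [-0.8 -0.5  2.5] T [-0.2   0.14 -0.08] gap 48.4
```

```bash
cat >> h.py <<'E'
def step(x,y,z,b,tag,feed=.01,yaw=0):
    p=np.array([.5919,-.1282,0])+M@np.array([x,y,0])/1e3;p[2]=z/1e3
    r=move_l(p,RC if not yaw else down(YAW+yaw),feed=feed,until_force=12);
    if r:print('FORCE STOP')
    return pr(tag,b)
E
python3 - <<'E'
from h import *
b=np.load("base.npy")
pr('rest',b)
x=0
for z in(131.5,131,130.5,130):
    f,t,s=step(x,0,z,b,f'x{x} z{z}')
    if f[2]>12 or np.hypot(*f[:2])>6: break
E
```

```text
rest 16.8 pos [ -1.3   0.5 131.8] F [-1.  -0.1  3.8] T [-0.22  0.15 -0.15] gap 48.5
x0 z131.5 17.1 pos [ -1.2   0.3 131.4] F [-4.6  2.2  8.5] T [ 0.24  0.99 -0.12] gap 48.3
x0 z131 17.4 pos [-1.300e+00  1.000e-01  1.311e+02] F [-5.   1.9  8.9] T [ 0.27  1.08 -0.19] gap 48.6
x0 z130.5 17.8 pos [ -1.4   0.  130.6] F [-5.3  1.8  9.6] T [ 0.3   1.12 -0.22] gap 48.6
x0 z130 18.1 pos [-1.400e+00 -1.000e-01  1.302e+02] F [-5.7  1.3  9.5] T [ 0.3   1.11 -0.29] gap 48.4
```

```bash
python3 - <<'E'
from h import *
b=np.load("base.npy")
for x in(-.8,-1.6,-2.2):
    f,t,s=step(x,0,130,b,f'x{x}')
    if f[0]>-1.5: break
for z in(129.5,129):
    f,t,s=step(x,0,z,b,f'x{x} z{z}')
    if f[2]>14: break
E
```

```text
x-0.8 18.4 pos [ -1.4  -0.  130.2] F [-5.4  1.5 10. ] T [ 0.3   1.05 -0.28] gap 48.5
x-1.6 18.7 pos [-1.400e+00 -1.000e-01  1.302e+02] F [-3.9  1.8  9.3] T [ 0.26  0.75 -0.4 ] gap 48.2
x-2.2 19.0 pos [-1.600e+00 -1.000e-01  1.302e+02] F [-1.6  1.1  8.8] T [ 0.2   0.25 -0.51] gap 48.3
x-2.2 z129.5 19.3 pos [ -1.6  -0.  129.8] F [-0.8  0.8  9. ] T [ 0.3   0.13 -0.53] gap 48.2
x-2.2 z129 19.6 pos [-1.600e+00 -1.000e-01  1.294e+02] F [-0.9  1.  10.5] T [ 0.35  0.18 -0.54] gap 48.3
```

```bash
python3 - <<'E'
from h import *
b=np.load("base.npy")
for a in(-.5,-1.0):
    f,t,s=step(-2.2,0,129,b,f'yaw{a}',yaw=np.radians(a))
    if t[2]>-.2: break
for z in(128.5,128):
    f,t,s=step(-2.2,0,z,b,f'z{z}',yaw=np.radians(a))
    if f[2]>15: break
E
```

```text
yaw-0.5 20.0 pos [-1.600e+00 -1.000e-01  1.292e+02] F [-0.3  0.7  9.4] T [ 0.14 -0.01  0.18] gap 48.7
z128.5 20.3 pos [-1.600e+00 -1.000e-01  1.285e+02] F [1.  0.2 7.1] T [-0.14 -0.28  0.29] gap 48.4
z128 20.6 pos [-1.700e+00 -1.000e-01  1.282e+02] F [1.3 0.3 8.5] T [-0.15 -0.39  0.32] gap 48.6
```

```bash
python3 - <<'E'
from h import *
b=np.load("base.npy");x=-2.0
for z in np.arange(127.5,123.4,-.5):
    f,t,s=step(x,0,z,b,f'x{x:.1f} z{z}',yaw=np.radians(-.37))
    if f[2]>16 or np.hypot(*f[:2])>5: break
    if abs(f[0])>1.2: x+=.3*np.sign(f[0])
E
```

```text
x-2.0 z127.5 20.9 pos [-1.700e+00 -1.000e-01  1.277e+02] F [ 1.6  0.5 10. ] T [-0.14 -0.32  0.22] gap 48.7
x-1.7 z127.0 21.2 pos [-1.600e+00 -1.000e-01  1.271e+02] F [1.3 0.3 9.3] T [-0.17 -0.27  0.17] gap 48.5
x-1.4 z126.5 21.6 pos [ -1.7  -0.2 126.3] F [ 0.8 -0.9  8.5] T [-0.3  -0.19  0.17] gap 48.3
x-1.4 z126.0 21.9 pos [-1.600e+00 -1.000e-01  1.259e+02] F [ 0.7 -1.2  7.5] T [-0.29 -0.14  0.16] gap 48.2
x-1.4 z125.5 22.2 pos [-1.600e+00 -1.000e-01  1.254e+02] F [-0.2 -0.8  8.1] T [-0.36 -0.05  0.16] gap 48.2
x-1.4 z125.0 22.5 pos [-1.600e+00 -1.000e-01  1.249e+02] F [-0.2 -1.3  8.4] T [-0.41  0.08  0.13] gap 48.3
x-1.4 z124.5 22.8 pos [-1.600e+00 -1.000e-01  1.244e+02] F [-0.4 -1.4  7.3] T [-0.47  0.09  0.15] gap 48.4
x-1.4 z124.0 23.1 pos [ -1.6  -0.  123.8] F [-0.3 -1.5  6.6] T [-0.51  0.15  0.13] gap 48.1
x-1.4 z123.5 23.4 pos [ -1.6  -0.  123.3] F [-0.9 -1.5  6.1] T [-0.55  0.14  0.12] gap 48.3
```

```bash
python3 - <<'E'
from h import *
b=np.load("base.npy");x=-1.4
for z in np.arange(123,117.9,-.5):
    f,t,s=step(x,0,z,b,f'x{x:.1f} z{z}',yaw=np.radians(-.4))
    if f[2]>14 or np.hypot(*f[:2])>5: break
E
```

```text
x-1.4 z123.0 23.8 pos [ -1.6  -0.  122.8] F [-1.4 -1.3  5. ] T [-0.67  0.26  0.17] gap 48.6
x-1.4 z122.5 24.1 pos [ -1.6   0.  122.3] F [-1.5 -2.6  4.7] T [-0.69  0.26  0.2 ] gap 48.1
x-1.4 z122.0 24.4 pos [ -1.6  -0.  121.8] F [-1.6 -2.3  4.2] T [-0.7   0.28  0.17] gap 48.3
x-1.4 z121.5 24.7 pos [ -1.5   0.  121.4] F [-1.7 -2.8  3.4] T [-0.65  0.32  0.16] gap 48.4
x-1.4 z121.0 25.0 pos [ -1.5  -0.  121. ] F [-2.2 -2.   5.4] T [-0.53  0.46  0.23] gap 48.5
x-1.4 z120.5 25.4 pos [ -1.5  -0.  120.9] F [-3.6 -1.  10.1] T [-0.28  0.8   0.22] gap 48.5
x-1.4 z120.0 25.7 pos [-1.500e+00 -1.000e-01  1.209e+02] F [-4.  -0.3 13.2] T [-0.1   0.97  0.24] gap 48.3
x-1.4 z119.5 26.0 pos [ -1.5  -0.  120.9] F [-5.4  0.7 16.3] T [0.04 1.15 0.22] gap 48.2
```

Hard stop at 120.9 mm, 11 mm below first contact, with the moment balanced, so both ends look to be on the bottom. I'll relax the push, release and check.

```bash
python3 - <<'E'
from h import *
b=np.load("base.npy")
f,t,s=step(-1.6,0,120.6,b,'relax',yaw=np.radians(-.4))
command_gripper(.08,30);pr('open',b)
p=sense()['position'];o=[.5919,-.1282]
move_l([p[0],p[1],.16],feed=.05);move_l([p[0],p[1],.27],feed=.15)
R=sense()['tcp_rot'];q=p[:2]-.05*RC[:2,0];move_l([*q,.27],RC,feed=.15);sleep(.2)
s=sense();print(s['time_s'],s['wrist_force'])
c=camera_params("wrist")
rr=[]
im,d=camera("wrist");cv2.imwrite("pics/fin.png",im[:,:,::-1]);np.savez("pics/fin.npz",im=im,d=d,R=s['tcp_rot'],p=s['position'])
cr=cv2.resize(im[0:240,170:390,::-1],None,fx=2,fy=2,interpolation=2)
im,_=camera("scene");cr2=cv2.resize(im[140:260,140:260,::-1],None,fx=3,fy=3,interpolation=2)
cv2.imwrite("pics/finc.png",np.hstack([cr,np.vstack([cr2,np.zeros((120,360,3),np.uint8)])]))
E
```

```text
FORCE STOP
relax 26.3 pos [-1.60e+00 -1.00e-01  1.21e+02] F [1.  1.1 8.3] T [ 0.15 -0.21  0.09] gap 48.5
open 26.7 pos [ -3.3  -1.2 120.6] F [-0.9  0.5  4.5] T [-0.02  0.01  0.01] gap 79.8
29.2583 [ 0.13447484 -0.09850087  0.4781306 ]
```

View pics/finc.png

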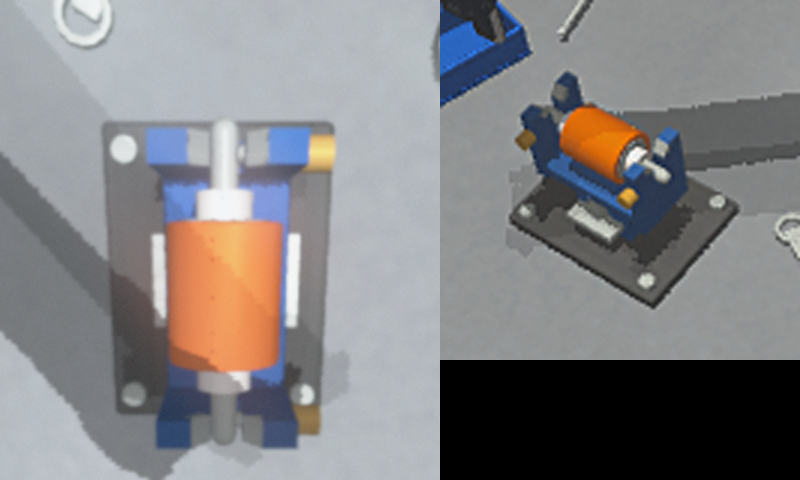

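The view shows the axle in both slots, ends at (224,125) and (224,440), with a catch ball beside it at (243,150). Next, a check that both ends are at seated depth (axle top 22 mm below the cheek tops).

```bash
python3 - <<'E'
from h import *
c=camera_params("wrist");w=np.load("pics/fin.npz");Rw,p=wpose(dict(tcp_rot=w['R'],position=w['p']),c)
for n,(x,y) in {'axle+':(224,150),'axle-':(224,425),'cheek+L':(165,148),'cheek+R':(290,146),'cheek-L':(172,436),'cheek-R':(282,436),'drum+':(224,235),'drum-':(224,355)}.items():
    u,v=int(170+x/2),int(y/2);d=np.median(w['d'][v-1:v+2,u-1:u+2]);o,r=ray(c,(u,v),(Rw,p));X=o+r[0]*d
    print(n,X.round(4))
E
```

```text
axle+ [ 0.5752 -0.0735  0.1195]
axle- [ 0.6063 -0.1844  0.12  ]
cheek+L [ 0.5543 -0.0814  0.1417]
cheek+R [ 0.5988 -0.0683  0.1415]
cheek-L [ 0.5846 -0.189   0.1414]
cheek-R [ 0.6293 -0.1764  0.1417]
drum+ [ 0.5838 -0.1046  0.1386]
drum- [ 0.5965 -0.15    0.1382]
```

```bash
python3 -c "
from rig import *
print(finish_job())"
```

```text
the job is handed in; nothing more can be done
None
```

The orange roller is in the blue carrier and the job is handed in at about 29 s. The depth check puts the axle top 22.1 mm (+y) and 21.5 mm (−y) below the cheek tops against the expected 22 mm; the gripper is open and clear, and the largest push I read was about 16 N.

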